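# Put the stray station things back where each kind belongs

## Robot

A 6-joint arm with a two-finger parallel gripper is mounted at the origin on a cart in front of the work surface, level with it; the furniture and walls round the work are solid. World frame = base frame: x ahead of the robot, y to its left, z up, the work surface at z = 0. Lengths are in m, angles in rad, forces in N, time in s.
With the tool pointing down it reaches from about 0.3 to 1 m from the base axis. Payload 5.1 kg.
Tool frame: the origin (TCP) lies midway between the tips of the shut fingers; the grasp point (between the pads) lies 19 mm behind it; z points along the fingers, y is the line along which they close (so a half turn about z gives the same grasp; the last joint's range is limited). The gripper opens to 95 mm and grips with 3 to 60 N. Pads are 20 mm wide; open, the fingers measure 119 mm over their backs; the gripper's body (75 mm by 180 mm) begins 59 mm behind the grasp point.
Start: joints at [1.106, 0.124, 1.65, -0, 1.367, -0.083], TCP at [0.242, 0.603, 0.215] pointing down, gripper open.
Joint ranges: [-2.61, 2.61], [-1.02, 2.33], [0.03, 2.71], [-1.35, 4.49], [0.32, 2.68], [-2.91, 2.91]. Speed limits (rad/s): [2.57, 2.57, 3.14, 3.14, 3.14, 3.14].

## Interface

Orientations are given as a unit quaternion [w, x, y, z].
In Python, from cell import ctrl, optics, order gives the robot as it stands. The module is installed in compiled form; this text tells all that it offers.
- The arm moves only by the tool jog_arm, never from a script. Its argument "plan" is one flat list of numbers, 6 for each row, row after row: the shift along the tool's x, y, z each as a share of 100 mm, from -1 to 1, then the turn, a rotation vector about the tool's x, y, z each as a share of 180 degrees, from -1 to 1. In form: [dx, dy, dz, wx, wy, wz, dx, dy, dz, wx, wy, wz, ...]. A call has 1 to 12 rows; each row shifts and turns the commanded pose from where the row before left it, along the tool's axes as they then stand; what a row does not reach is not made up. A row lasts 1/10 s, in which the tool goes at most 50 mm and 8.59 degrees, less where a joint would pass 70% of its speed; a pose out of reach is approached as far as the arm can. A call with a number of a shift or a turn outside -1 to 1 is refused whole. A call with a gripper value outside its range is refused whole. "claw" is the opening, from 0 (shut) to 1 (fully open), set as the call begins (left out, the last holds). The fingers move at their own pace and stop on an object; "newtons" is the grip in N (left out, the last holds). Time passes only in rows, so rows that do not move let the fingers close. It gives the time, the measured TCP pose, the force, the opening and the grip force at its end, in the units of the state.
- ctrl.sense(): the state, without advancing time (a new reading comes with each control period).
- optics.camera(name): name is "scene" or "top" or "wrist"; returns a dict with "frame" (480x640x3 uint8, red, green, blue), "intrinsics" (3x3 intrinsics, pixels), "cam_to_world" (4x4, takes a point from camera to world coordinates); the wrist camera has in their place "tool_from_camera" (4x4, takes a point from camera to tool coordinates, whose origin is the TCP and whose axes are the flange's). Camera axes: x right, y up, looking along -z (the intrinsics and any distortion apply to the point x, -y, -z); pixel columns grow to the right and rows downward; lengths in m; the calibration is good to about 2 mm. A picture is of the moment at which its call begins: read the wrist's pose just before it. There is no depth.
- order.finish_job(): hands the job in; it is judged then, once.
The state is a dict: "time_s": time; "q": joint angles; "qd": joint speeds; "effort": joint torques, N m; "ee_pos": TCP position; "tool_rot": TCP orientation; "force": force on the tool from outside, world axes, zero at the start; "moment": the same for the moment, N m; "width": opening from 0.0 (shut) to 1.0 (fully open); "finger_force": force on a finger pad.
Only numpy, scipy, OpenCV 4.12 (cv2) and the standard library are available. Lean on these libraries where they do the work, as an engineer would, in place of code of your own. Each camera call takes 0.05 s, during which the arm holds its last target. There are 200 camera calls.

## Task

Sort the stray things on the near half of the prep table: stand the salt shaker and the pepper mill in the wooden caddy, one in each bay, lay the yellow peeler flat in the green tray and the marker pen flat in the black tray (the shakers and mill in the row along the back edge stay there). Keep the shaker and the mill upright all the way, and leave the timer, the drinks can and the ramekin standing where they are.

Things in the scene. Friction and masses are not known exactly. Their poses are not given: they have to be found in the camera images.
- salt_shaker: salt shaker, a small clear glass shaker with a grey domed, pierced cap, half full; 44 mm across, 90 mm tall; the lower 66 mm is a plain 44 mm body, the cap above it narrows to 34 mm; loose, standing upright. Origin: centre of its underside, z up its axis. 0.1 kg nominal. This is the one on the near half of the table; like shakers at the far edge, by the oil bottle, belong to the room.
- pepper_mill: pepper mill, brown wood with a small metal knob on top; 58 mm across the foot, 170 mm tall; its round head, from 123 to 159 mm up, is 49 mm across and is the place to hold it from above; the head does not turn. Loose, standing upright. Origin: centre of its underside, z up its axis. This is the one on the near half of the table; a like mill at the far edge, by the oil bottle, belongs to the room.
- peeler: vegetable peeler with a yellow handle and a steel blade, lying flat (its slightly bellied underside lets it rest about 0.07 rad off level); 170 mm long along its x axis (blade at +x), 25 mm wide along y, 18 mm high; the handle runs from x = -85 to +15 mm, 24 mm wide and 17 mm high, the blade part beyond is 14 mm wide and 6 mm high. Loose. Origin: centre of its underside, z up. 0.08 kg nominal
- marker: marker pen, blue and black, lying flat; 131 mm long along its y axis, 16 mm wide along x, 14 mm high. Loose, may roll. Origin: centre of its underside as it lies, z up at the start
- wood_caddy: brown wooden caddy, two open bays side by side along y, for the seasonings; outside 86 (x) x 168 (y) mm, 34 mm high plus a 2 mm rim bead; floor and walls 4 mm; each bay 78 x 78 mm inside, bay centres at x = 0, y = +41 and -41 mm. Fixed to the table; place and yaw differ at each start. Origin: centre of its underside, z up.
- green_tray: flat open green plastic tray, a single bay; outside 88 mm (x) by 206 mm (y, its long way), walls 16 mm high with a 2 mm rounded rim bead on top and 3 mm thick, floor 3 mm thick, inside 82 x 200 mm. The peeler belongs in it. Fixed to the table at a place and yaw that change from start to start. Origin: centre of its underside, z up.
- black_tray: flat open black plastic tray, a single bay; outside 88 mm (x) by 206 mm (y, its long way), walls 16 mm high with a 2 mm rounded rim bead on top and 3 mm thick, floor 3 mm thick, inside 82 x 200 mm. The marker belongs in it. Fixed to the table at a place and yaw that change from start to start. Origin: centre of its underside, z up.
- timer: kitchen timer, red cap on a white base, 66 mm across and 56 mm tall; loose bystander, to be left alone. Origin: centre of its underside
- soda_can: drinks can, cream and orange, 66 mm across and 115 mm tall; loose bystander, to be left alone. Origin: centre of its underside
- ramekin: small white porcelain ramekin with red sauce in it, 69 mm across and 42 mm tall; loose bystander, to be left alone. Origin: centre of its underside
Things that resemble listed ones, but are neither listed nor needed, are in the scene too. What is shaped like the pepper_mill but blue, purple or turquoise is not meant.

How it is judged:
At the end, for the whole second after the job is handed in: Shaker and mill upright (0.12 rad) on the floor of the wooden caddy, one in each bay, within 20 mm of its centre; peeler flat in the green tray (0.12 rad, underside on its floor, middle within 40 mm across, 25 along), marker flat in the black tray (0.05 rad, 40 / 45 mm); all released, at rest (x of salt_shaker in the frame of wood_caddy between -0.02 and 0.02 m and (y of salt_shaker in the frame of wood_caddy between 0.021 and 0.061 m or y of salt_shaker in the frame of wood_caddy between -0.061 and -0.021 m) and z of each of salt_shaker, pepper_mill in the frame of wood_caddy below 0.01 m and angle between each of salt_shaker, pepper_mill's own z axis and vertical below 0.12 rad and x of pepper_mill in the frame of wood_caddy between -0.02 and 0.02 m and (y of pepper_mill in the frame of wood_caddy between 0.021 and 0.061 m or y of pepper_mill in the frame of wood_caddy between -0.061 and -0.021 m) and x of peeler in the frame of green_tray between -0.04 and 0.04 m and y of peeler in the frame of green_tray between -0.025 and 0.025 m and z of peeler in the frame of green_tray below 0.008 m and angle between peeler's own x axis and vertical between 1.45 and 1.69 rad and x of marker in the frame of black_tray between -0.04 and 0.04 m and y of marker in the frame of black_tray between -0.045 and 0.045 m and z of marker in the frame of black_tray below 0.02 m and angle between marker's own y axis and vertical between 1.52 and 1.62 rad and linear speed of each of salt_shaker, pepper_mill, peeler, marker below 0.02 m/s); the robot touches nothing.
It fails at once if the kitchen timer has been moved by more than 25 mm or tipped (distance of timer from where it was at the start of the episode above 0.025 m or angle between timer's own z axis and vertical above 0.4 rad).
It fails at once if the drinks can has been moved by more than 25 mm or tipped (distance of soda_can from where it was at the start of the episode above 0.025 m or angle between soda_can's own z axis and vertical above 0.4 rad).
It fails at once if the ramekin has been moved by more than 25 mm or tipped (distance of ramekin from where it was at the start of the episode above 0.025 m or angle between ramekin's own z axis and vertical above 0.4 rad).
It fails at once if the salt shaker has tipped over (more than 0.6 rad) (angle between salt_shaker's own z axis and vertical above 0.6 rad).
It fails at once if the pepper mill has tipped over (more than 0.6 rad) (angle between pepper_mill's own z axis and vertical above 0.6 rad).
It also fails if it takes over 109 s, if anything falls off the work surface, if the arm or the gripper's body presses on something with over 40 N, if the wrist force passes 120 N, or if a joint passes its speed limit or range.

## Working session

There is one attempt and no reset: what is moved stays moved. The work goes in short steps, Python scripts to look and compute and a tool call to move; the robot and the scene stay as the last step left them, time stands still between calls to the robot, and variables do not carry over. Pictures are saved under pics/ and viewed, at most 15 in all, crops included, and the job is handed in when it is done.

Besides the shell and the picture viewer there is one more tool, called after "Emit:" as name(argument=value, ...) on one line, values as JSON. jog_arm: Moves the arm, as the interface text tells. Its arguments: {"type":"object","properties":{"plan":{"type":"array","items":{"type":"number"}},"claw":{"type":"number"},"newtons":{"type":"number"}},"required":["plan"]}

```bash
mkdir -p pics
cat > h.py <<'E'
import numpy as np, cv2
from cell import ctrl, optics, order
def ray(c,u,v):
    K=c["intrinsics"];M=np.array(c["cam_to_world"])
    d=np.linalg.inv(K)@np.array([u,v,1.]);d=M[:3,:3]@np.array([d[0],-d[1],-d[2]])
    return M[:3,3],d
def onplane(c,u,v,z):
    o,d=ray(c,u,v);return o+d*(z-o[2])/d[2]
def proj(c,p):
    M=np.linalg.inv(c["cam_to_world"]);q=M[:3,:3]@np.array(p)+M[:3,3]
    u=c["intrinsics"]@np.array([q[0],-q[1],-q[2]]);return u[:2]/u[2]
E
python3 - <<'E'
from h import *
import pickle
cs={}
for n in ("top","scene"):
    c=optics.camera(n);cs[n]=c
    cv2.imwrite(f"pics/{n}0.png",cv2.cvtColor(c["frame"],cv2.COLOR_RGB2BGR))
    print(n,c.keys(),np.round(c["intrinsics"],1).tolist(),np.round(c["cam_to_world"],3).tolist())
pickle.dump(cs,open("cs.pkl","wb"));s=ctrl.sense();print({k:np.round(v,3) for k,v in s.items()})
E
```

```text
top dict_keys(['frame', 'intrinsics', 'cam_to_world']) [[577.8, 0.0, 321.3], [0.0, 577.8, 244.7], [0.0, 0.0, 1.0]] [[-0.028, 0.996, -0.09, 0.394], [-0.999, -0.026, 0.019, 0.041], [0.017, 0.09, 0.996, 1.407], [0.0, 0.0, 0.0, 1.0]]
scene dict_keys(['frame', 'intrinsics', 'cam_to_world']) [[586.7, 0.0, 321.8], [0.0, 586.7, 249.9], [0.0, 0.0, 1.0]] [[0.845, 0.391, -0.364, -0.042], [-0.534, 0.634, -0.559, -0.84], [0.012, 0.667, 0.745, 1.173], [0.0, 0.0, 0.0, 1.0]]
{'time_s': np.float64(0.1), 'q': array([ 1.106,  0.124,  1.652, -0.   ,  1.367, -0.083]), 'qd': array([-0.001, -0.003, -0.003, -0.001, -0.   , -0.002]), 'effort': array([ 1.0000e-03, -4.1888e+01, -3.6110e+01,  7.8000e-02,  4.6000e-02,
       -0.0000e+00]), 'ee_pos': array([0.242, 0.603, 0.214]), 'tool_rot': array([-0.   ,  0.19 ,  0.982, -0.001]), 'force': array([-0.188,  0.637, -0.   ]), 'moment': array([ 0.01 ,  0.009, -0.017]), 'finger_force': np.float64(0.0), 'width': np.float64(0.998)}
```

View pics/top0.png

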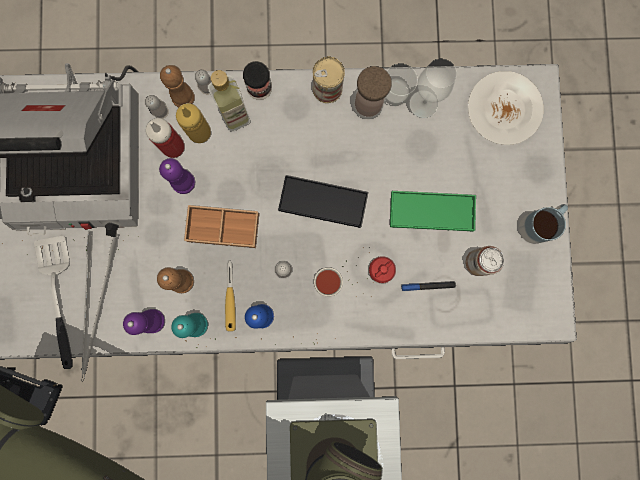

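View pics/scene0.png

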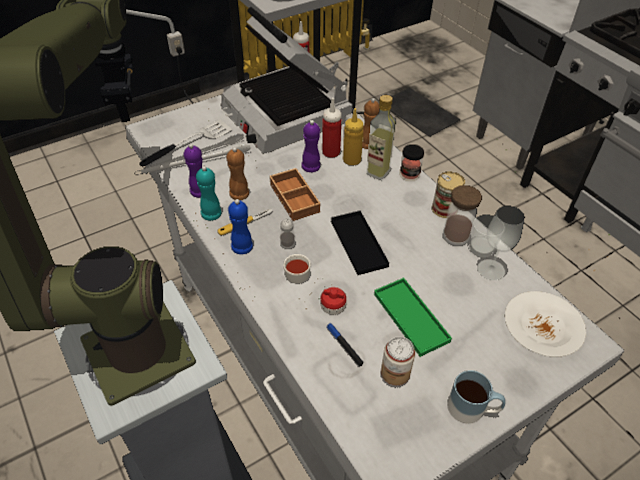

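Top view (right = −y, up = +x): caddy (222,226), black tray (323,201), green tray (432,211), peeler (230,297, blade up), marker (428,286). Bystanders are the ramekin (327,281), timer (381,269) and can (487,261).
- **Mills:** brown at (175,279) near and at (174,80) far. Purple (145,321 and 177,174), turquoise (188,325) and blue (259,316) are excluded by colour. The near brown one is meant.
- **Shakers:** (283,269) near, (155,103) and (203,77) far. The near one is meant.

I'll confirm with a crop and measure.

```bash
cat > m.py <<'E'
from h import *
import pickle
cs=pickle.load(open("cs.pkl","rb"));t=cs["top"];f=t["frame"]
crop=f[180:345,110:510];cv2.imwrite("pics/crop0.png",cv2.cvtColor(cv2.resize(crop,(800,330),interpolation=cv2.INTER_CUBIC),cv2.COLOR_RGB2BGR))
hsv=cv2.cvtColor(f,cv2.COLOR_RGB2HSV)
def blob(lo,hi,box,z,name):
    x0,y0,x1,y1=box;m=np.zeros(f.shape[:2],np.uint8);m[y0:y1,x0:x1]=cv2.inRange(hsv,lo,hi)[y0:y1,x0:x1]
    m=cv2.morphologyEx(m,cv2.MORPH_CLOSE,np.ones((5,5)))
    cn=max(cv2.findContours(m,cv2.RETR_EXTERNAL,cv2.CHAIN_APPROX_NONE)[0],key=cv2.contourArea)
    w=np.array([onplane(t,*p[0],z)[:2] for p in cn],np.float32)
    (c,s,a)=cv2.minAreaRect(w);b=cv2.boxPoints((c,s,a))
    e=[b[1]-b[0],b[2]-b[1]];L=max(e,key=np.linalg.norm);yaw=np.degrees(np.arctan2(L[1],L[0]))%180
    print(name,"px",np.round(cv2.minAreaRect(cn)[0]),"xy",np.round(c,4),"size",np.round(sorted(s),4),"long-axis deg",round(float(yaw),1));return cn
blob((0,0,0),(180,255,75),(270,165,375,235),.018,"black")
blob((50,100,40),(85,255,255),(380,180,485,240),.018,"green")
blob((3,70,60),(20,255,255),(183,200,262,250),.036,"caddy")
blob((12,120,120),(30,255,255),(220,255,242,335),.012,"peeler handle")
blob((0,0,0),(180,255,110),(395,275,462,297),.008,"marker dark"); blob((95,90,0),(125,255,255),(395,275,462,297),.008,"marker blue")
blob((3,70,40),(20,255,255),(150,260,198,298),.14,"mill")
blob((0,120,60),(10,255,255),(310,265,345,297),.04,"ramekin sauce")
blob((0,120,60),(10,255,255),(365,252,400,285),.05,"timer")
E
python3 m.py
```

```text
black px [322. 201.] xy [0.6253 0.0084] size [0.0897 0.2046] long-axis deg 76.8
green px [432. 211.] xy [ 0.5956 -0.2592] size [0.0892 0.207 ] long-axis deg 85.6
caddy px [221. 226.] xy [0.5686 0.2512] size [0.0887 0.1714] long-axis deg 83.5
peeler handle px [230. 308.] xy [0.3724 0.238 ] size [0.0215 0.1024] long-axis deg 179.2
marker dark px [428. 286.] xy [ 0.414 -0.242] size [0.017  0.1319] long-axis deg 91.2
marker blue px [410. 287.] xy [ 0.4117 -0.1992] size [0.0145 0.0415] long-axis deg 88.4
mill px [175. 280.] xy [0.4394 0.338 ] size [0.051  0.0796] long-axis deg 83.3
ramekin sauce px [328. 282.] xy [0.4297 0.0023] size [0.0543 0.0544] long-axis deg 88.4
timer px [382. 270.] xy [ 0.4542 -0.1253] size [0.059 0.059] long-axis deg 88.0
```

View pics/crop0.png

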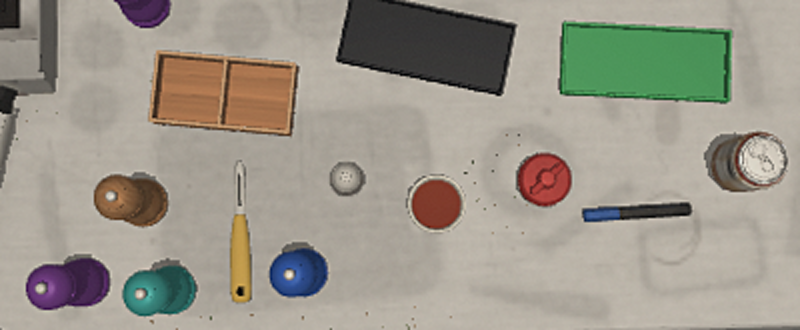

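The crop confirms them. The near brown mill has its metal knob at (165,278), the near grey-capped shaker is at (283,269), the peeler is the yellow one, and the marker is blue and black. Next I'll get precise positions, including the blue and turquoise mills beside the peeler.

```bash
cat > n.py <<'E'
from h import *
import pickle
cs=pickle.load(open("cs.pkl","rb"));t=cs["top"];s=cs["scene"]
P=lambda u,v,z:np.round(onplane(t,u,v,z)[:2],3)
def tri(a,b):
    o1,d1=ray(t,*a);o2,d2=ray(s,*b);A=np.stack([d1,-d2],1);k=np.linalg.lstsq(A,o2-o1,rcond=None)[0]
    return np.round((o1+d1*k[0]+o2+d2*k[1])/2,3),round(float(np.linalg.norm(o1+d1*k[0]-o2-d2*k[1])),4)
for n,p in dict(mill=(165.5,278),blue=(254.5,317),turq=(180,326.5),purp=(135,323.5),purp2=(169,165)).items(): print(n,P(*p,.17), "scene px of knob/foot",proj(s,[*P(*p,.17),.17]).round(),proj(s,[*P(*p,.17),.0]).round())
print("shaker",P(283,269,.085),proj(s,[*P(283,269,.085),.085]).round(),proj(s,[*P(283,269,.085),0]).round())
print("peeler tip",P(229.5,262.5,.005),"end",P(230.5,330.5,.008))
print("can",P(490,260,.115)); print("oil/back",P(172,75,.17))
fr=s["frame"][130:270,140:340];cv2.imwrite("pics/crop1.png",cv2.cvtColor(cv2.resize(fr,(800,560),interpolation=cv2.INTER_CUBIC),cv2.COLOR_RGB2BGR))
E
python3 n.py
```

```text
mill [0.443 0.351] scene px of knob/foot [234. 148.] [240. 194.]
blue [0.355 0.163] scene px of knob/foot [236. 201.] [242. 247.]
turq [0.34  0.321] scene px of knob/foot [204. 167.] [212. 214.]
purp [0.349 0.415] scene px of knob/foot [192. 147.] [201. 193.]
purp2 [0.688 0.342] scene px of knob/foot [312. 122.] [312. 168.]
shaker [0.46  0.105] [286. 223.] [287. 245.]
peeler tip [0.483 0.238] end [0.32  0.237]
can [ 0.466 -0.363]
oil/back [0.889 0.335]
```

View pics/crop1.png

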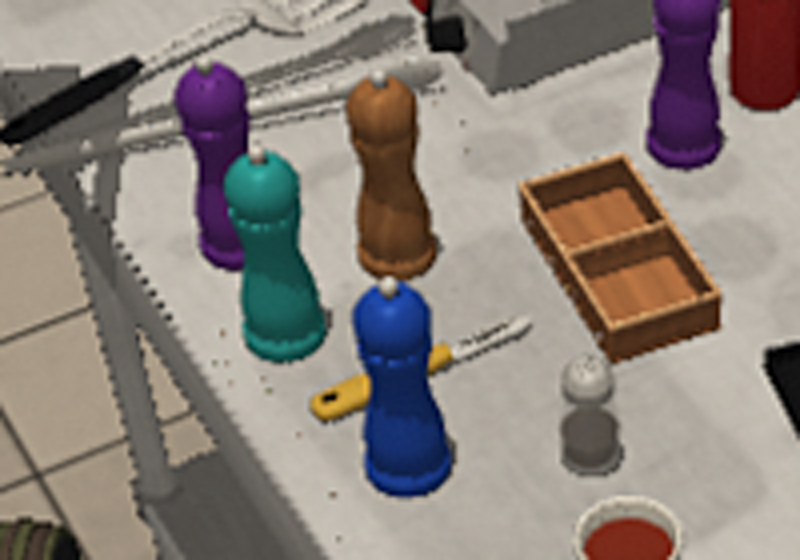

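Emit:
jog_arm(plan=[0,0,0,0,0,-0.0405,0,0,0,0,0,-0.0405,0,0,0,0,0,-0.0405,-0.2,-0.4,0,0,0,0,-0.2,-0.4,0,0,0,0,-0.2,-0.4,0,0,0,0,-0.2,-0.4,0,0,0,0,-0.2,-0.4,0,0,0,0,-0.2,-0.4,0,0,0,0,-0.2,-0.4,0,0,0,0,-0.2,-0.4,0,0,0,0,-0.2,-0.4,0,0,0,0], claw=1, newtons=15)

```text
time_s: 1.3
ee_pos: [0.4223, 0.2414, 0.2143]
tool_rot: [-0.0, -0.0, 1.0, -0.0]
force: [-1.0, 0.6, -0.7]
width: 0.999
finger_force: 0.0
```

Emit:
jog_arm(plan=[-0.095,-0.34,0,0,0,0,-0.095,-0.34,0,0,0,0,-0.095,-0.34,0,0,0,0,-0.095,-0.34,0,0,0,0,0,0,0.3,0,0,0,0,0,0.3,0,0,0,0,0,0.2,0,0,0,0,0,0,0,0,0])

```text
time_s: 2.1
ee_pos: [0.4573, 0.1067, 0.1306]
tool_rot: [-0.004, 0.0, 1.0, -0.0]
force: [-1.0, 0.9, -0.8]
width: 1.001
finger_force: 0.0
```

Run:
```python
from h import *
s=ctrl.sense();c=optics.camera("wrist");cv2.imwrite("pics/w1.png",cv2.cvtColor(c["frame"],cv2.COLOR_RGB2BGR))
T=np.array(c["tool_from_camera"]);print(np.round(T,3).tolist(),c["intrinsics"][0,0],np.round(s["ee_pos"],4))
# predicted pixel of shaker cap centre at tool xy=0, 0.085 height
p=np.array([0,0,s["ee_pos"][2]-.088,1]);q=np.linalg.inv(T)@p;u=c["intrinsics"]@np.array([q[0],-q[1],-q[2]]);print(u[:2]/u[2])
```

```text
[[0.001, 0.966, 0.259, 0.073], [1.0, -0.001, -0.0, 0.001], [-0.0, 0.259, -0.966, -0.171], [0.0, 0.0, 0.0, 1.0]] 410.2108422527636 [0.4573 0.1067 0.1306]
[313.39838388 263.23760796]
```

View pics/w1.png

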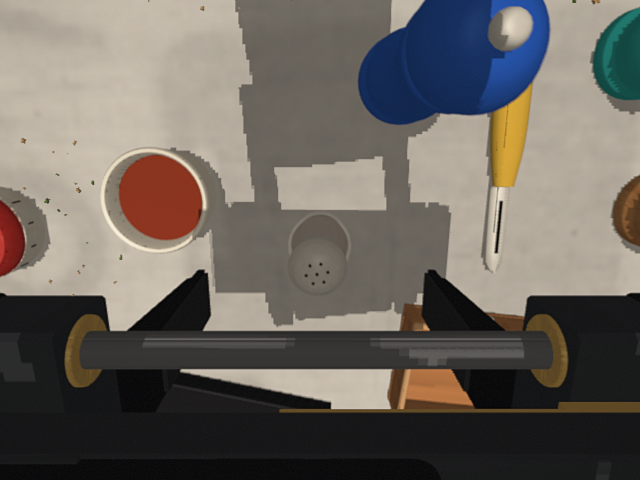

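The wrist view shows the shaker cap at (318,270) with prediction (313,263), so the shaker is at about (0.460,0.108). I'll go down to grasp height.

Emit:
jog_arm(plan=[-0.03,0,0.25,0,0,0,0,0,0.25,0,0,0,0,0,0.25,0,0,0,0,0,0.18,0,0,0,0,0,0,0,0,0,0,0,0,0,0,0])

```text
time_s: 2.75
ee_pos: [0.4642, 0.1074, 0.0431]
tool_rot: [0.001, -0.0, 1.0, 0.0]
force: [-0.5, -0.9, 0.1]
width: 0.996
finger_force: 0.0
```

Emit:
jog_arm(plan=[0,0,0,0,0,0,0,0,0,0,0,0,0,0,0,0,0,0,0,0,0,0,0,0,0,0,0,0,0,0,0,0,0,0,0,0,0,0,0,0,0,0,0,0,0,0,0,0], claw=0.3, newtons=15)

```text
time_s: 3.55
ee_pos: [0.4633, 0.1073, 0.0417]
tool_rot: [0.0, 0.0, 1.0, 0.0]
force: [-0.6, 1.0, -1.1]
width: 0.4
finger_force: 14.8
```

Run:
```python
from h import *
c=optics.camera("wrist")["frame"];s=optics.camera("scene")
u,v=map(int,proj(s,[.46,.107,.05]));d=s["frame"][v-45:v+45,u-60:u+60]
a=cv2.resize(c[130:400,150:480],(440,360));b=cv2.resize(d,(360,270),interpolation=cv2.INTER_CUBIC)
o=np.zeros((360,800,3),np.uint8);o[:,:440]=a;o[:270,440:]=b
cv2.imwrite("pics/w2.png",o[...,::-1]);print(ctrl.sense()["width"])
```

```text
0.3992349375069861
```

View pics/w2.png

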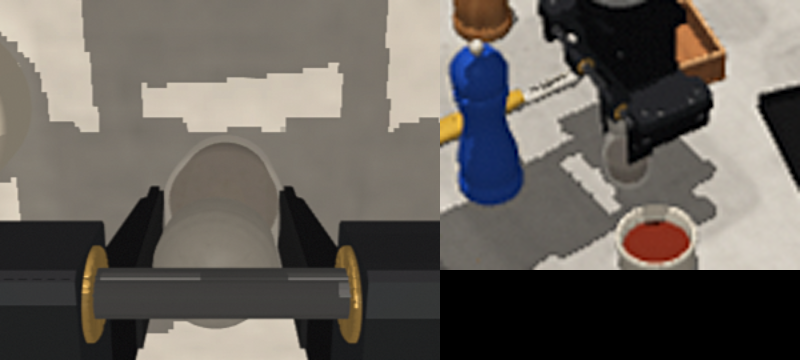

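The shaker sits centred between the fingers and upright. I'll test-lift it gently.

Emit:
jog_arm(plan=[0,0,-0.1,0,0,0,0,0,-0.15,0,0,0,0,0,-0.2,0,0,0,0,0,-0.2,0,0,0,0,0,0,0,0,0,0,0,0,0,0,0])

```text
time_s: 4.25
ee_pos: [0.4633, 0.1071, 0.1069]
tool_rot: [0.0, 0.0, 1.0, 0.0]
force: [-0.8, -0.2, -1.6]
width: 0.398
finger_force: 14.7
```

Run:
```python
from h import *
c=optics.camera("wrist")["frame"];s=optics.camera("scene")
u,v=map(int,proj(s,[.46,.107,.11]));d=s["frame"][v-45:v+45,u-60:u+60]
a=cv2.resize(c[130:400,150:480],(440,360));b=cv2.resize(d,(360,270),interpolation=cv2.INTER_CUBIC)
o=np.zeros((360,800,3),np.uint8);o[:,:440]=a;o[:270,440:]=b
cv2.imwrite("pics/w3.png",o[...,::-1]);s=ctrl.sense();print(s["width"],s["force"],s["ee_pos"])
```

```text
0.3969233960622463 [-0.12735838  0.6609312  -1.12733012] [0.46223308 0.1070038  0.10540868]
```

View pics/w3.png

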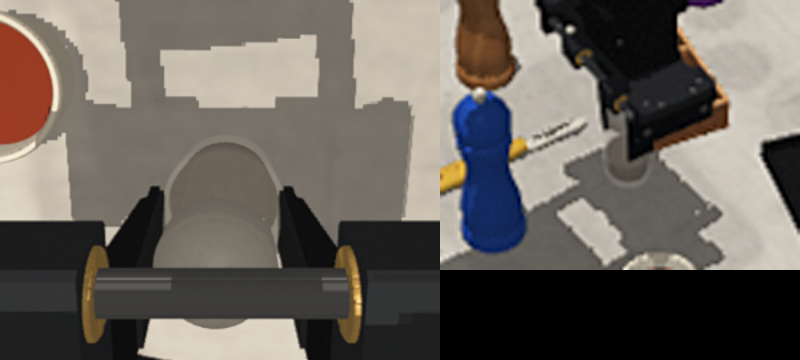

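Emit:
jog_arm(plan=[-0.2,0.2,0,0,0,0,-0.2,0.2,0,0,0,0,-0.2,0.2,0,0,0,0,-0.2,0.2,0,0,0,0,-0.2,0.23,0,0,0,0,0,0,0,0,0,0,0,0,0.2,0,0,0,0,0,0.15,0,0,0,0,0,0,0,0,0,0,0,0,0,0,0])

```text
time_s: 5.35
ee_pos: [0.5621, 0.2096, 0.0705]
tool_rot: [-0.001, 0.0, 1.0, -0.0]
force: [-1.1, 0.1, -0.5]
width: 0.394
finger_force: 14.7
```

Run:
```python
from h import *
t=optics.camera("top");s=optics.camera("scene");e=ctrl.sense();print(e["ee_pos"],e["width"])
u,v=map(int,proj(s,[.564,.21,.05]));d=s["frame"][v-45:v+45,u-60:u+60]
o=cv2.resize(d,(720,540),interpolation=cv2.INTER_CUBIC)
cv2.imwrite("pics/s4.png",o[...,::-1])
```

```text
[0.56342696 0.20999569 0.07229919] 0.39764510535095876
```

View pics/s4.png

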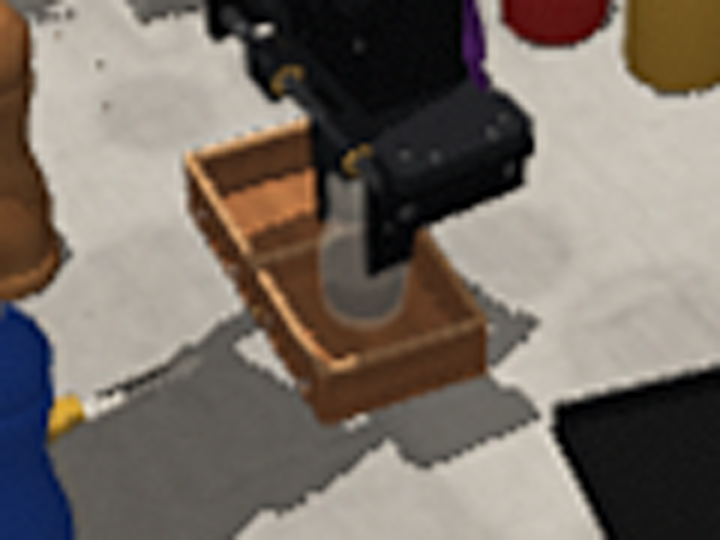

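The shaker is upright and over the near-right bay. I'll lower and release it.

Emit:
jog_arm(plan=[0,0,0.1,0,0,0,0,0,0.08,0,0,0,0,0,0.05,0,0,0,0,0,0.02,0,0,0,0,0,0,0,0,0,0,0,0,0,0,0])

```text
time_s: 6.05
ee_pos: [0.5633, 0.2102, 0.0468]
tool_rot: [0.0, 0.0, 1.0, 0.0]
force: [-0.2, 0.2, -0.6]
width: 0.399
finger_force: 14.7
```

Emit:
jog_arm(plan=[0,0,0.02,0,0,0,0,0,0,0,0,0])

```text
time_s: 6.25
ee_pos: [0.5639, 0.2104, 0.0456]
tool_rot: [0.001, -0.0, 1.0, 0.0]
force: [0.2, -0.4, 2.3]
width: 0.399
finger_force: 14.9
```

Emit:
jog_arm(plan=[0,0,0,0,0,0,0,0,0,0,0,0,0,0,0,0,0,0,0,0,0,0,0,0,0,0,0,0,0,0,0,0,-0.2,0,0,0,0,0,-0.3,0,0,0,0,0,-0.4,0,0,0,0,0,-0.4,0,0,0,0,0,-0.3,0,0,0,0,0,0,0,0,0], claw=1)

```text
time_s: 7.35
ee_pos: [0.5662, 0.211, 0.2112]
tool_rot: [0.005, 0.0, 1.0, 0.001]
force: [-0.1, -0.0, 0.7]
width: 1.003
finger_force: 0.0
```

Emit:
jog_arm(plan=[0.3,0.35,0,0,0,0,0.3,0.35,0,0,0,0,0.3,0.35,0,0,0,0,0.32,0.36,0,0,0,0,0,0,0,0,0,0,0,0,0,0,0,0,0,0,0,0,0,0])

```text
time_s: 8.05
ee_pos: [0.4414, 0.3504, 0.2038]
tool_rot: [-0.0, 0.0, 1.0, -0.0]
force: [-0.6, -1.0, 0.2]
width: 1.0
finger_force: 0.0
```

Run:
```python
from h import *
s=ctrl.sense();c=optics.camera("wrist");T=np.array(c["tool_from_camera"])
p=np.array([0,0,s["ee_pos"][2]-.168,1]);q=np.linalg.inv(T)@p;u=c["intrinsics"]@np.array([q[0],-q[1],-q[2]]);print(s["ee_pos"],u[:2]/u[2],-q[2])
t=optics.camera("top")["frame"];o=np.zeros((480,800,3),np.uint8);o[:,:400]=cv2.resize(c["frame"][:, 120:520],(400,480));o[:400,400:]=cv2.resize(t[190:290,180:280],(400,400),interpolation=cv2.INTER_CUBIC)
cv2.imwrite("pics/w5.png",o[...,::-1])
```

```text
[0.44144597 0.35043231 0.20382185] [313.32468906 267.37027847] 0.21872809155607148
```

View pics/w5.png

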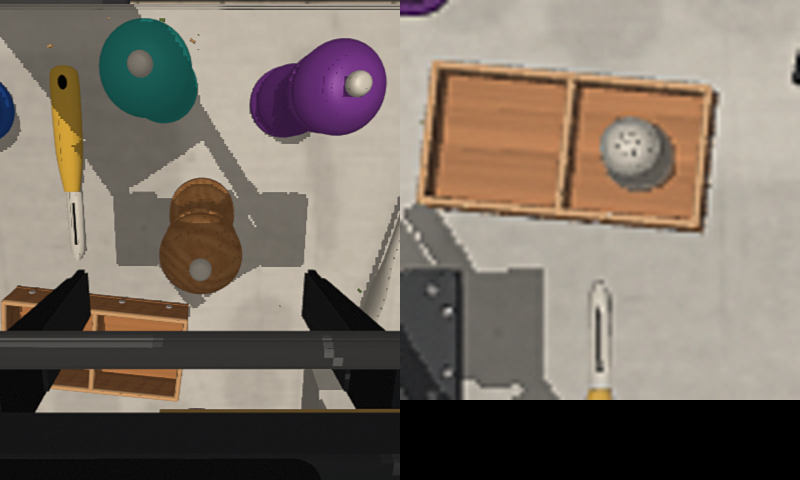

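The shaker stands in its bay. The mill knob is at wrist pixel (320,270), about 2–3 mm off centre. I'll descend on the mill.

Emit:
jog_arm(plan=[-0.02,0.02,0.2,0,0,0,0,0,0.2,0,0,0,0,0,0.2,0,0,0,0,0,0.2,0,0,0,0,0,0.02,0,0,0,0,0,0,0,0,0])

```text
time_s: 8.75
ee_pos: [0.4435, 0.3523, 0.1222]
tool_rot: [-0.001, 0.001, 1.0, -0.0]
force: [0.1, -0.0, 0.9]
width: 1.001
finger_force: 0.0
```

Emit:
jog_arm(plan=[0,0,0,0,0,0,0,0,0,0,0,0,0,0,0,0,0,0,0,0,0,0,0,0,0,0,0,0,0,0,0,0,0,0,0,0,0,0,0,0,0,0,0,0,0,0,0,0], claw=0.3, newtons=25)

```text
time_s: 9.55
ee_pos: [0.4432, 0.3533, 0.1227]
tool_rot: [0.0, 0.0, 1.0, 0.0]
force: [0.7, 0.8, -0.3]
width: 0.497
finger_force: 25.0
```

Emit:
jog_arm(plan=[0,0,-0.1,0,0,0,0,0,-0.2,0,0,0,0,0,-0.2,0,0,0,0,0,-0.1,0,0,0,-0.2,-0.1,0,0,0,0,-0.25,-0.12,0,0,0,0,-0.25,-0.12,0,0,0,0,-0.25,-0.12,0,0,0,0,-0.2,-0.09,0,0,0,0,-0.14,-0.05,0,0,0,0,0,0,0,0,0,0,0,0,0,0,0,0])

```text
time_s: 10.75
ee_pos: [0.5716, 0.2933, 0.1823]
tool_rot: [-0.001, 0.0, 1.0, -0.0]
force: [0.0, -0.1, -1.7]
width: 0.496
finger_force: 25.0
```

Run:
```python
from h import *
s=optics.camera("scene");e=ctrl.sense();print(e["ee_pos"],e["width"])
u,v=map(int,proj(s,[.57,.26,.1]));d=s["frame"][v-60:v+60,u-80:u+80]
o=cv2.resize(d,(800,600),interpolation=cv2.INTER_CUBIC)
cv2.imwrite("pics/s6.png",o[...,::-1])
```

```text
[0.57134069 0.29354584 0.18241173] 0.49054238269867195
```

View pics/s6.png

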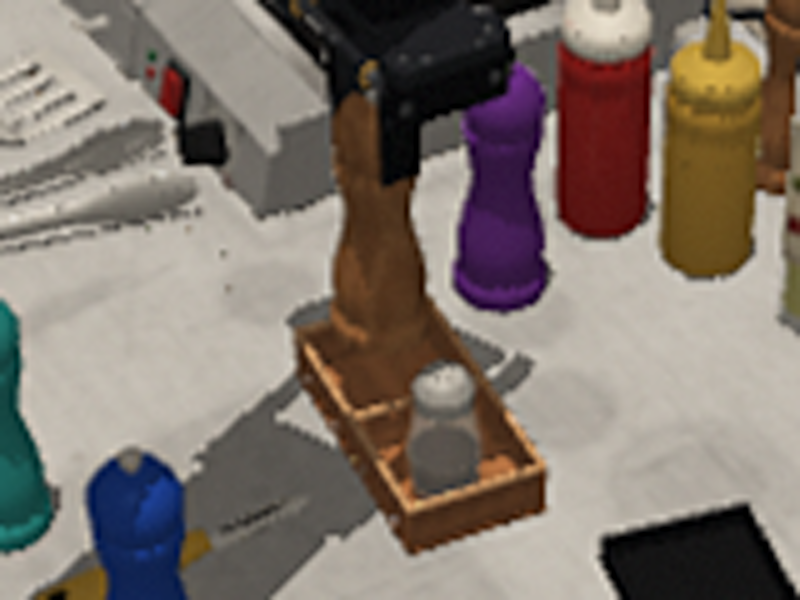

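Both are upright, with the mill over the left bay. Lowering.

Emit:
jog_arm(plan=[0,0,0.1,0,0,0,0,0,0.15,0,0,0,0,0,0.15,0,0,0,0,0,0.08,0,0,0,0,0,0.05,0,0,0,0,0,0.02,0,0,0,0,0,0,0,0,0])

```text
time_s: 11.5
ee_pos: [0.5723, 0.2932, 0.1276]
tool_rot: [0.0, 0.0, 1.0, 0.0]
force: [-0.4, 0.4, -1.3]
width: 0.499
finger_force: 25.0
```

Emit:
jog_arm(plan=[0,0,0.02,0,0,0,0,0,0,0,0,0])

```text
time_s: 11.7
ee_pos: [0.5729, 0.2934, 0.1268]
tool_rot: [0.001, 0.0, 1.0, 0.0]
force: [-0.7, -0.6, 0.3]
width: 0.496
finger_force: 25.0
```

Emit:
jog_arm(plan=[0,0,0,0,0,0,0,0,0,0,0,0,0,0,0,0,0,0,0,0,0,0,0,0,0,0,0,0,0,0,0,0,-0.2,0,0,0,0,0,-0.3,0,0,0,0,0,-0.3,0,0,0,0,0,0,0,0,0], claw=1)

```text
time_s: 12.6
ee_pos: [0.5748, 0.2943, 0.2118]
tool_rot: [0.004, 0.0, 1.0, 0.002]
force: [0.4, 0.4, 1.0]
width: 1.002
finger_force: 0.0
```

Emit:
jog_arm(plan=[0.42,-0.136,0,0,0,0,0.42,-0.136,0,0,0,0,0.42,-0.136,0,0,0,0,0.42,-0.136,0,0,0,0,0,0,0,0,0.037,0,0,0,0,0,0.037,0,0,0,0,0,0.037,0,0,0,0,0,0,0,0,0,0,0,0,0], claw=0.55)

```text
time_s: 13.5
ee_pos: [0.4041, 0.2385, 0.2045]
tool_rot: [-0.174, 0.0, 0.985, -0.0]
force: [0.6, -0.3, 0.1]
width: 0.554
finger_force: 0.0
```

```bash
cat > w.py <<'E'
from h import *
from scipy.spatial.transform import Rotation as R
import sys
def wcam():
    s=ctrl.sense();c=optics.camera("wrist");q=np.array(s["tool_rot"])
    W=np.eye(4);W[:3,:3]=R.from_quat(q[[1,2,3,0]]).as_matrix();W[:3,3]=s["ee_pos"]
    c["cam_to_world"]=W@np.array(c["tool_from_camera"]);return s,c
def mask(c,lo,hi,z,name):
    m=cv2.inRange(cv2.cvtColor(c["frame"],cv2.COLOR_RGB2HSV),lo,hi);m=cv2.morphologyEx(m,cv2.MORPH_OPEN,np.ones((3,3)))
    cn=max(cv2.findContours(m,cv2.RETR_EXTERNAL,cv2.CHAIN_APPROX_NONE)[0],key=cv2.contourArea)
    w=np.array([onplane(c,*p[0],z)[:2] for p in cn],np.float32)
    print(name,"px",cv2.boundingRect(cn),"rect",[np.round(x,4) for x in cv2.minAreaRect(w)],"min",w.min(0).round(4),"max",w.max(0).round(4))
E
python3 - <<'E'
from w import *
s,c=wcam();print(s["ee_pos"],s["tool_rot"]);mask(c,(15,120,110),(30,255,255),.01,"handle")
cv2.imwrite("pics/w7.png",c["frame"][...,::-1])
E
```

```text
[0.40407887 0.23853229 0.20451209] [-1.73640830e-01  3.82327489e-04  9.84808916e-01 -3.39205123e-04]
handle px (304, 193, 26, 113) rect [array([0.3723, 0.2402]), array([0.0234, 0.104 ]), np.float64(89.878)] min [0.3203 0.2286] max [0.4243 0.252 ]
```

View pics/w7.png

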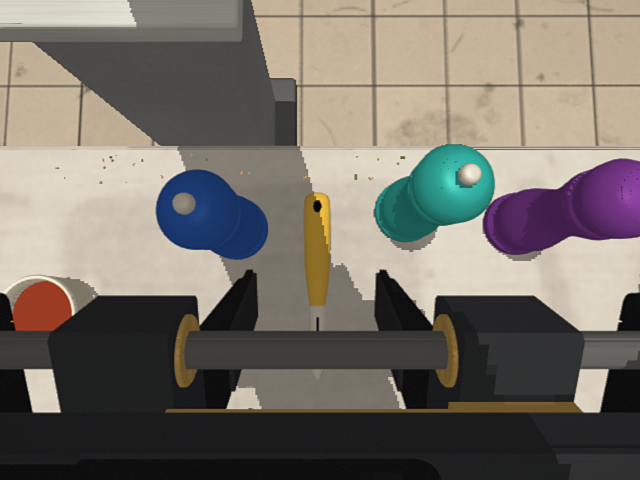

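The handle spans x 0.320–0.424, y ≈ 0.239 (wrist px 304–330, 193–306). The tilted body clears the blue and turquoise mills. I'll descend.

Emit:
jog_arm(plan=[-0.127,0,0.348,0,0,0,-0.127,0,0.348,0,0,0,-0.127,0,0.348,0,0,0,-0.127,0,0.348,0,0,0,-0.103,0,0.282,0,0,0,-0.034,0,0.094,0,0,0,0,0,0,0,0,0,0,0,0,0,0,0])

```text
time_s: 14.35
ee_pos: [0.4053, 0.2393, 0.019]
tool_rot: [-0.172, -0.0, 0.985, 0.0]
force: [1.2, -0.8, 0.3]
width: 0.552
finger_force: 0.0
```

Another 12 mm down, then close.

Emit:
jog_arm(plan=[-0.02,0,0.06,0,0,0,-0.02,0,0.055,0,0,0,0,0,0,0,0,0])

```text
time_s: 14.65
ee_pos: [0.4041, 0.2387, 0.0051]
tool_rot: [-0.174, 0.0, 0.985, -0.0]
force: [-0.4, 0.5, -0.4]
width: 0.554
finger_force: 0.0
```

Emit:
jog_arm(plan=[0,0,0,0,0,0,0,0,0,0,0,0,0,0,0,0,0,0,0,0,0,0,0,0,0,0,0,0,0,0,0,0,0,0,0,0], claw=0, newtons=25)

```text
time_s: 15.25
ee_pos: [0.4043, 0.2388, 0.0054]
tool_rot: [-0.173, 0.0, 0.985, 0.0]
force: [-0.4, 0.6, 1.0]
width: 0.201
finger_force: 24.8
```

Emit:
jog_arm(plan=[0.034,0,-0.094,0,0,0,0.1,0,-0.282,0,0,0,0.137,0,-0.376,0,0,0,0.137,0,-0.376,0,0,0,0.137,0,-0.376,0,0,0,0.137,0,-0.376,0,0,0,0,0,0,0,0,0,0,0,0,0,0,0])

```text
time_s: 16.05
ee_pos: [0.4049, 0.2389, 0.2068]
tool_rot: [-0.172, -0.0, 0.985, 0.0]
force: [-0.3, -0.3, -1.3]
width: 0.2
finger_force: 24.8
```

Run:
```python
from w import *
s,c=wcam();print(s["ee_pos"],s["tool_rot"],np.round(s["q"],2),s["width"]);mask(c,(15,120,110),(30,255,255),.205,"handle")
```

```text
[0.40493867 0.23893491 0.2067647 ] [-1.71894367e-01 -6.99902326e-05  9.85115268e-01  4.79908800e-04] [ 0.35 -0.06  1.88  0.12  1.65 -1.24] 0.20006679099805258
handle px (290, 109, 54, 222) rect [array([0.3695, 0.2404]), array([0.0245, 0.1024]), np.float64(89.756)] min [0.3184 0.2282] max [0.4207 0.2528]
```

Emit:
jog_arm(plan=[0,0,0,-0.015,0,0.0411,0,0,0,-0.015,0,0.0411,0,0,0,-0.015,0,0.0411,0,0,0,-0.015,0,0.0411,0,0,0,-0.015,0,0.0411,0,0,0,-0.015,0,0.0411,0,0,0,-0.015,0,0.0411,0,0,0,-0.015,0,0.0411,0,0,0,-0.015,0,0.0411,0,0,0,-0.015,0,0.0411,0,0,0,-0.015,0,0.0411,0,0,0,-0.015,0,0.0411])

```text
time_s: 17.3
ee_pos: [0.403, 0.2382, 0.2025]
tool_rot: [-0.119, 0.725, 0.666, 0.126]
force: [-0.8, 0.2, -0.5]
width: 0.199
finger_force: 24.8
```

```bash
cat > d.py <<'E'
from w import *
def go(t):
    s=ctrl.sense();q=np.array(s["tool_rot"]);M=R.from_quat(q[[1,2,3,0]]).as_matrix();d=(np.array(t)-s["ee_pos"])
    print("pos",np.round(s["ee_pos"],4),"tool delta/100mm",np.round(M.T@d*10,3),"dn10mm",np.round(M.T@[0,0,-.1],3),"axes y,z",np.round(M[:,1],3),np.round(M[:,2],3),"q",np.round(s["q"],2))
E
python3 -c "
from d import *
go([.605,-.259,.205])"
```

```text
pos [0.403  0.2382 0.2025] tool delta/100mm [-4.484  2.433 -1.665] dn10mm [-0.034  0.     0.094] axes y,z [ 0.996 -0.085 -0.004] [ 0.026  0.341 -0.94 ] q [ 0.21 -0.4   2.17  0.35  1.29  0.21]
```

Emit:
jog_arm(plan=[-0.345,0.187,-0.128,0,0,0,-0.345,0.187,-0.128,0,0,0,-0.345,0.187,-0.128,0,0,0,-0.345,0.187,-0.128,0,0,0,-0.345,0.187,-0.128,0,0,0,-0.345,0.187,-0.128,0,0,0,-0.345,0.187,-0.128,0,0,0,-0.345,0.187,-0.128,0,0,0,-0.345,0.187,-0.128,0,0,0,-0.345,0.187,-0.128,0,0,0,-0.345,0.187,-0.128,0,0,0,0,0,0,0,0,0])

```text
time_s: 18.5
ee_pos: [0.5775, -0.1844, 0.2042]
tool_rot: [-0.119, 0.725, 0.667, 0.127]
force: [0.4, 1.1, -0.3]
width: 0.199
finger_force: 24.8
```

```bash
python3 -c "
from d import *
go([.605,-.259,.06])"
```

```text
pos [ 0.5775 -0.1844  0.2042] tool delta/100mm [-1.172  0.34   1.106] dn10mm [-0.034  0.     0.094] axes y,z [ 0.997 -0.083 -0.003] [ 0.026  0.343 -0.939] q [-0.55  0.11  1.71  0.31  1.49 -0.52]
```

Emit:
jog_arm(plan=[-0.234,0.068,0.221,0,0,0,-0.234,0.068,0.221,0,0,0,-0.234,0.068,0.221,0,0,0,-0.234,0.068,0.221,0,0,0,-0.234,0.068,0.221,0,0,0,0,0,0,0,0,0,0,0,0,0,0,0])

```text
time_s: 19.2
ee_pos: [0.6047, -0.2538, 0.0621]
tool_rot: [-0.12, 0.723, 0.668, 0.128]
force: [0.7, -0.8, 0.5]
width: 0.203
finger_force: 24.8
```

Run:
```python
from d import *
go([.605,-.259,.009])
s,c=wcam();mask(c,(15,120,110),(30,255,255),.065,"handle")
t=optics.camera("top");sc=optics.camera("scene");o=np.zeros((400,800,3),np.uint8)
o[:,:400]=cv2.resize(t["frame"][170:290,380:500+20][:, :140],(400,400),interpolation=cv2.INTER_CUBIC)
u,v=map(int,proj(sc,[.58,-.28,.05]));o[:,400:]=cv2.resize(sc["frame"][v-70:v+70,u-70:u+70],(400,400),interpolation=cv2.INTER_CUBIC)
cv2.imwrite("pics/g8.png",o[...,::-1])
```

```text
pos [ 0.6047 -0.2538  0.0621] tool delta/100mm [-0.232  0.009  0.48 ] dn10mm [-0.035  0.     0.094] axes y,z [ 0.997 -0.078 -0.003] [ 0.025  0.345 -0.938] q [-0.61  0.37  1.66  0.31  1.31 -0.64]
handle px (290, 110, 54, 220) rect [array([ 0.6071, -0.2182]), array([0.0992, 0.0241]), np.float64(85.2261)] min [ 0.5941 -0.268 ] max [ 0.6223 -0.1685]
```

View pics/g8.png

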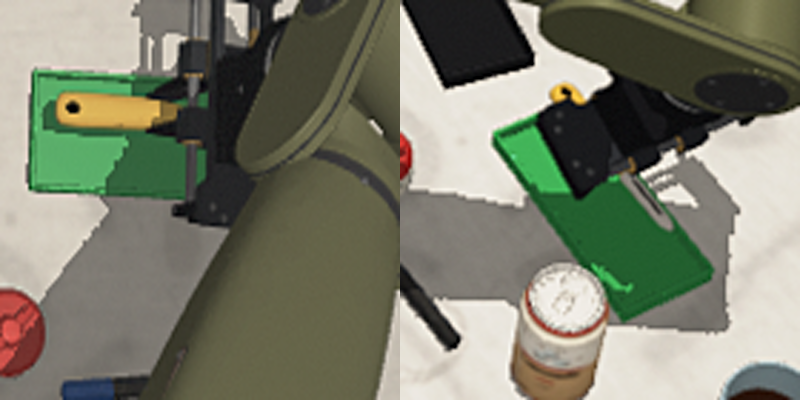

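Handle is at y −0.268…−0.169, x ≈ 0.607, level over the green tray and clear of the can. I'll lower it.

Emit:
jog_arm(plan=[-0.07,0,0.13,0,0,0,-0.07,0.01,0.13,0,0,0,-0.05,0,0.1,0,0,0,-0.02,0,0.06,0,0,0,-0.015,0,0.04,0,0,0,0,0,0.01,0,0,0,0,0,0,0,0,0])

```text
time_s: 20.05
ee_pos: [0.6068, -0.2605, 0.0119]
tool_rot: [-0.118, 0.723, 0.668, 0.128]
force: [-0.1, 0.6, -0.5]
width: 0.202
finger_force: 24.8
```

Emit:
jog_arm(plan=[-0.01,0,0.027,0,0,0,0,0,0,0,0,0,0,0,0,0,0,0])

```text
time_s: 20.35
ee_pos: [0.6068, -0.2606, 0.0093]
tool_rot: [-0.118, 0.723, 0.668, 0.128]
force: [0.8, -0.4, -0.2]
width: 0.203
finger_force: 24.8
```

Emit:
jog_arm(plan=[0,0,0,0,0,0,0,0,0,0,0,0,0,0,0,0,0,0,0.018,0,-0.047,0,0,0,0.035,0,-0.094,0,0,0,0.07,0,-0.188,0,0,0,0.14,0,-0.376,0,0,0,0.14,0,-0.376,0,0,0,0.14,0,-0.376,0,0,0,0,0,0,0,0,0], claw=0.36)

```text
time_s: 21.35
ee_pos: [0.6103, -0.2618, 0.1751]
tool_rot: [-0.11, 0.723, 0.67, 0.13]
force: [0.4, -0.2, 0.3]
width: 0.361
finger_force: 0.0
```

Run:
```python
from d import *
go([.605,-.259,.16])
s,c=wcam();mask(c,(15,120,110),(30,255,255),.013,"handle")
```

```text
pos [ 0.6103 -0.2618  0.1751] tool delta/100mm [-0.029 -0.058  0.15 ] dn10mm [-0.034 -0.002  0.094] axes y,z [ 0.997 -0.079  0.015] [ 0.041  0.334 -0.942] q [-0.62  0.26  1.59  0.3   1.47 -0.6 ]
handle px (295, 183, 30, 124) rect [array([ 0.6095, -0.2277]), array([0.1046, 0.0241]), np.float64(84.6127)] min [ 0.5968 -0.2801] max [ 0.6248 -0.1754]
```

The peeler lies in the green tray at offsets of about (+11, −3) mm. Next: remove the tilt and go to the marker.

Emit:
jog_arm(plan=[0,0,0,0,-0.037,0,0,0,0,0,-0.037,0,0,0,0,0,-0.037,0,0,0,0,0,0,-0.031,0.04,-0.39,0,0,0,0,0.04,-0.39,0,0,0,0,0.04,-0.39,0,0,0,0,0.04,-0.39,0,0,0,0,0.04,-0.38,0,0,0,0,0,0,0,0,0,0,0,0,0,0,0,0], claw=0.5)

```text
time_s: 22.5
ee_pos: [0.4117, -0.243, 0.1642]
tool_rot: [0.0, 0.701, 0.713, 0.001]
force: [-0.0, -0.6, -0.1]
width: 0.497
finger_force: 0.0
```

Run:
```python
from d import *
go([.4135,-.242,.06])
s,c=wcam();mask(c,(95,90,0),(125,255,255),.008,"blue")
h=cv2.cvtColor(c["frame"],cv2.COLOR_RGB2HSV);cv2.imwrite("pics/w9.png",c["frame"][...,::-1])
```

```text
pos [ 0.4117 -0.243   0.1642] tool delta/100mm [0.008 0.016 1.042] dn10mm [-0.  -0.   0.1] axes y,z [1.    0.018 0.002] [ 0.002  0.001 -1.   ] q [-0.65 -0.23  2.08  0.    1.3  -0.66]
blue px (309, 134, 20, 56) rect [array([ 0.4131, -0.1964]), array([0.0149, 0.0429]), np.float64(1.5249)] min [ 0.4053 -0.2179] max [ 0.4211 -0.1749]
```

View pics/w9.png

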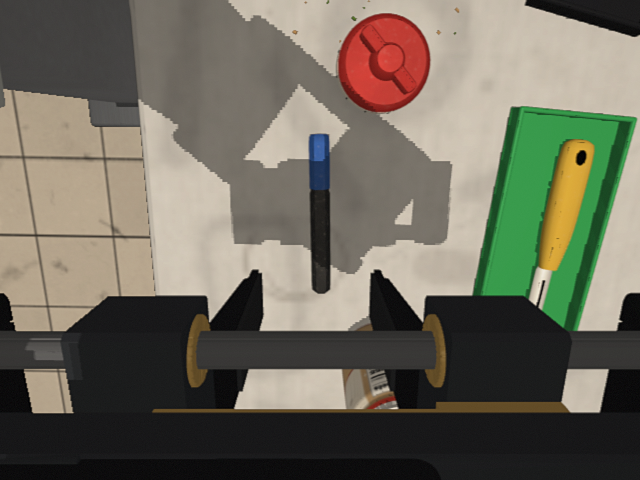

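The marker runs along y with centre (0.414,−0.241), directly between the fingers. Descending.

Emit:
jog_arm(plan=[0.01,0.02,0.35,0,0,0,0,0,0.35,0,0,0,0,0,0.35,0,0,0,0,0,0.35,0,0,0,0,0,0.13,0,0,0,0,0,0.06,0,0,0,0,0,0,0,0,0,0,0,0,0,0,0])

```text
time_s: 23.35
ee_pos: [0.4159, -0.2428, 0.007]
tool_rot: [0.002, 0.7, 0.714, 0.001]
force: [0.1, -0.3, 0.6]
width: 0.502
finger_force: 0.0
```

Emit:
jog_arm(plan=[0,0,0,0,0,0,0,0,0,0,0,0,0,0,0,0,0,0,0,0,0,0,0,0,0,0,0,0,0,0,0,0,0,0,0,0], claw=0, newtons=20)

```text
time_s: 23.95
ee_pos: [0.4145, -0.242, 0.0055]
tool_rot: [0.0, 0.7, 0.714, 0.001]
force: [0.7, 0.2, 2.0]
width: 0.162
finger_force: 20.0
```

Emit:
jog_arm(plan=[0,0,-0.1,0,0,0,0,0,-0.2,0,0,0,0,0,-0.35,0,0,0,0,0,-0.35,0,0,0,0,0,-0.2,0,0,0,0,0,0,0,0,0.04,0,0,0,0,0,0.04,0,0,0,0,0,0,0,0,0,0,0,0])

```text
time_s: 24.85
ee_pos: [0.4141, -0.242, 0.1255]
tool_rot: [-0.0, 0.784, 0.621, 0.001]
force: [0.3, -0.5, 0.4]
width: 0.163
finger_force: 20.0
```

```bash
python3 -c "
from d import *
go([.625,.008,.125])"
```

```text
pos [ 0.4141 -0.242   0.1255] tool delta/100mm [2.915 1.483 0.01 ] dn10mm [-0.  -0.   0.1] axes y,z [ 0.974 -0.228  0.001] [ 0.001  0.001 -1.   ] q [-0.64 -0.19  2.11  0.    1.22 -0.41]
```

Emit:
jog_arm(plan=[0.36,0.18,0,0,0,0,0.36,0.18,0,0,0,0,0.36,0.18,0,0,0,0,0.36,0.18,0,0,0,0,0.36,0.18,0,0,0,0,0.36,0.18,0,0,0,0,0.36,0.18,0,0,0,0,0.36,0.18,0,0,0,0,0,0,0,0,0,0,0,0,0.4,0,0,0,0,0,0.3,0,0,0,0,0,0,0,0,0])

```text
time_s: 26.05
ee_pos: [0.6161, 0.005, 0.0501]
tool_rot: [-0.004, 0.784, 0.621, -0.003]
force: [-1.3, -1.0, -1.6]
width: 0.163
finger_force: 20.0
```

Run:
```python
from d import *
go([.625,.008,.011])
s,c=wcam();mask(c,(95,90,0),(125,255,255),.055,"blue")
sc=optics.camera("scene");u,v=map(int,proj(sc,[.62,0.01,.03]))
cv2.imwrite("pics/b10.png",cv2.resize(np.hstack([sc["frame"][v-70:v+70,u-80:u+80],c["frame"][60:340,160:480][::2,::2]]),(800,350),interpolation=cv2.INTER_CUBIC)[...,::-1])
```

```text
pos [0.6161 0.005  0.0501] tool delta/100mm [0.05  0.084 0.391] dn10mm [0.    0.001 0.1  ] axes y,z [ 0.973 -0.229 -0.01 ] [-0.01   0.002 -1.   ] q [-0.08  0.21  1.85  0.    1.1   0.15]
blue px (295, 142, 41, 107) rect [array([0.6256, 0.0496]), array([0.0438, 0.0165]), np.float64(77.5116)] min [0.6133 0.0273] max [0.6375 0.0722]
```

View pics/b10.png

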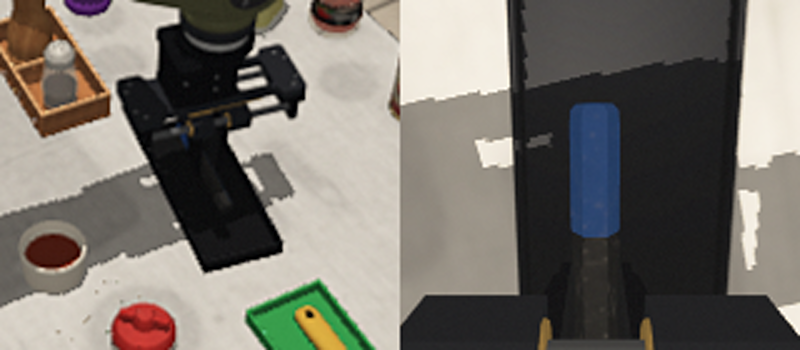

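The marker is aligned with the black tray and about 8 mm off centre. I'll correct that while lowering.

Emit:
jog_arm(plan=[0.03,0.05,0.1,0,0,0,0.02,0.03,0.12,0,0,0,0,0,0.1,0,0,0,0,0,0.06,0,0,0,0,0,0.02,0,0,0,0,0,0,0,0,0,0,0,0,0,0,0])

```text
time_s: 26.85
ee_pos: [0.6301, 0.0082, 0.0162]
tool_rot: [0.0, 0.784, 0.62, 0.001]
force: [-0.2, -0.1, -0.2]
width: 0.159
finger_force: 20.0
```

Emit:
jog_arm(plan=[0,-0.03,0.04,0,0,0,0,0,0.03,0,0,0,0,0,0,0,0,0,0,0,0,0,0,0])

```text
time_s: 27.25
ee_pos: [0.6268, 0.0089, 0.0088]
tool_rot: [-0.0, 0.784, 0.62, 0.001]
force: [0.5, -0.6, -0.7]
width: 0.154
finger_force: 20.0
```

Emit:
jog_arm(plan=[0,0,0,0,0,0,0,0,0,0,0,0,0,0,0,0,0,0,0,0,0,0,0,0,0,0,-0.1,0,0,0,0,0,-0.2,0,0,0,0,0,-0.4,0,0,0,0,0,-0.4,0,0,0,0,0,-0.4,0,0,0,0,0,0,0,0,0], claw=0.35)

```text
time_s: 28.25
ee_pos: [0.6312, 0.0085, 0.1681]
tool_rot: [0.005, 0.784, 0.62, 0.006]
force: [0.3, 0.1, 0.5]
width: 0.351
finger_force: 0.0
```

Run:
```python
from d import *
s,c=wcam();mask(c,(95,90,0),(125,255,255),.011,"blue");print(s["ee_pos"],s["width"])
t=optics.camera("top")["frame"]
cv2.imwrite("pics/t11.png",cv2.resize(t[170:340,120:520],(800,340),interpolation=cv2.INTER_CUBIC)[...,::-1])
```

```text
blue px (295, 136, 23, 56) rect [array([0.6359, 0.0538]), array([0.043 , 0.0174]), np.float64(76.7904)] min [0.6234 0.0314] max [0.648  0.0762]
[0.63121615 0.00849681 0.16812181] 0.35108185923435864
```

View pics/t11.png

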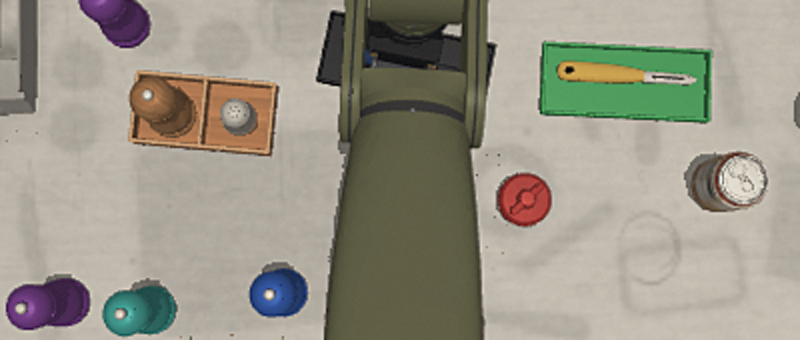

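All four are in place and the bystanders haven't moved. I'll check the caddy fit numerically before handing in.

Run:
```python
from h import *
import pickle
t=pickle.load(open("cs.pkl","rb"))["top"];y=np.radians(83.5);ey=np.array([np.cos(y),np.sin(y)]);ex=np.array([ey[1],-ey[0]])
ok=True
for n,u,v,z in(("mill",193.5,217.5,.172),("shaker",237.5,226.5,.09)):
    d=onplane(t,u,v,z)[:2]-[.5686,.2512];a,b=d@ex,d@ey;print(n,round(a,4),round(b,4));ok&=abs(a)<.016 and abs(abs(b)-.041)<.016
if ok: print(order.finish_job())
```

```text
mill -0.0017 0.0388
shaker -0.0038 -0.0457
the job is handed in; nothing more can be done
None
```

The job is handed in: the salt shaker and pepper mill stand upright in separate caddy bays, within about 6 mm of the bay centres, the peeler is in the green tray and the marker is in the black tray. The timer, can and ramekin were not touched, and it took about 28 s of the 109 s; the hand-in gave no verdict.

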